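# Find the high spot of a bent mixer roller on bench centres

## Task

The bent roller of a tube mixer sits on the bench centres. Slide the dial indicator by its orange post fully home against its stop so that its sprung plunger bears on the roller; then turn the roller gently with a light fingertip on its rubber, watching the needle, and leave it with its high spot at the plunger, that is, with the needle resting at the highest reading a turn of the roller gives.

Things in the scene. Friction and masses are not known exactly. Their poses are not given: they have to be found in the camera images.
- bench_centres: grey base plate, 225 x 240 x 14 mm, fixed on the worktop, with two blue towers (50 x 30 mm, top 89 mm above the worktop, inner faces 83 mm either side of the middle) that carry the roller between steel centres. Origin on the worktop midway between the towers, under the roller's axis; y runs along the roller's axis, x from the roller toward the indicator, z up
- axis_mid (a point): middle of the turning axis, 75 mm above the worktop; axes as of bench_centres. The black rubber roller, 56 mm in diameter, 110 mm long, turns endlessly about this axis (y) with a drag of about 1 N at its surface. It is bent: its round surface is 2 mm off the axis to an unseen side, so it passes 26 to 30 mm from the axis and its top rises and falls as it turns
- roll_spot (a point): point on the roller's axis 20 mm toward -y of bench_centres from axis_mid; the roller's top above it is free for a fingertip, clear of the indicator. Axes as of bench_centres. The rubber is firm: a millimetre too deep is already 5 to 15 N (keep to a few N; over 25 N harms the centres); it grips a fingertip with a friction coefficient near 1
- post_mid (a point): grip point at mid height of the orange upright post (16 mm in diameter, 40 mm free height, top 16 mm above this point) on the indicator's carriage; it moves with the carriage, 30 mm to the +y side of the roller's middle
- dial_face (a point): centre of the white dial face with the red needle, 60 mm in diameter, tilted toward the robot; on the carriage, 58 mm from the post toward the roller, its rim up to 47 mm higher than post_mid. Axes as of bench_centres
- plunger_tip (a point): foremost point of the steel plunger (9 mm ball tip) that bears on the roller at axis height, from its +x side, 30 mm to the +y side of its middle. Axes as of bench_centres. The roller pushes it up to about 4 mm further toward +x at its high spot than at its low one
- carriage (a joint): travel of the indicator carriage on its rail toward the roller (-x of bench_centres), m: 0 all the way back, 0.025 fully home against the stop; slides with about 5 N of friction and stays where it is left
- needle (a joint): angle of the dial's red needle, rad, clockwise seen on the face: 0 with the plunger out and pointing to the front, 0.7 rad for each mm the plunger (spring, 1 to 2 N) is pressed in. With the carriage home one turn of the roller swings it smoothly up once and down once, by about 2.8 rad
- rack_blue: blue pipette-tip rack, 83 x 122 x 61 mm, loose; leave alone
- timer: white bench timer, 60 x 68 x 17 mm, loose; leave alone
- beaker: clear plastic beaker, 77 mm wide and 92 mm tall, loose; leave alone
- marker_a: marker pen with a dark cap, 135 mm long, loose; leave alone
- pen_a: red pen, 145 mm long, loose; leave alone

How it is judged:
By the outcome, as a careful person would: the job done as asked, in the order asked, and still so for the second after the job is handed in, with the robot touching nothing.
It also fails if it takes over 72 s, if anything falls off the work surface, if the arm or the gripper's body presses on something with over 40 N, if the wrist force passes 120 N, or if a joint passes its speed limit or range.

## Robot

A 7-joint arm with a two-finger parallel gripper is mounted at the origin on a cart in front of the work surface, level with it; the furniture and walls round the work are solid. World frame = base frame: x ahead of the robot, y to its left, z up, the work surface at z = 0. Lengths are in m, angles in rad, forces in N, time in s.
With the tool pointing down it reaches from about 0.425 to 0.825 m from the base axis. Payload 3.6 kg.
Tool frame: the origin (TCP) lies on the centre line of the jaws, within the pads' length; the fingertips stand 14 mm ahead of it and the grasp point (between the pads) lies 5 mm behind it (robot.tip_reach is the z of the fingertips in the tool frame, in m); z points along the fingers, y is the direction in which the jaws open and shut (so a half turn about z gives the same grasp; the last joint's range is limited). The gripper opens to 85 mm and grips with 20 to 120 N. Pads are 22 mm wide; open, the fingers measure 114 mm over their backs; the gripper's body (76 mm by 85 mm) begins 54 mm behind the grasp point. The pads swing forward as they close: fully open they stand 13 mm farther back than shut.
Start: joints at [-0.697, 0.615, -0.013, 1.423, 0.008, 1.103, -0.04], TCP at [0.509, 0.404, 0.245] pointing down, gripper open.
Joint ranges: [-3.12, 3.12], [-0.3, 2.06], [-1.34, 1.32], [0.26, 2.42], [-1.36, 4.5], [0.01, 1.98], [-2.84, 2.84]. Speed limits (rad/s): [2.79, 2.79, 3.14, 3.14, 3.14, 3.14, 3.14].

## Interface

Orientations are given as a unit quaternion [w, x, y, z].
In Python, from bench import robot, optics gives the robot as it stands.
- The arm moves only by the tool drive_tool, never from a script. Its argument "series" is a list of rows, each a list of 4 numbers: the shift along the tool's x, y, z in m, then the turn about the tool's z in rad. In form: [[x, y, z, roll], ...]. A call has 1 to 12 rows; each row shifts and turns the pose as measured when the row begins, along the tool's axes as they then stand; what a row does not reach is not made up. A row lasts 1/10 s, in which the tool goes at most 50 mm and 8.59 degrees, less where a joint would pass 70% of its speed; a pose out of reach is approached as far as the arm can. A call is refused whole if a number of a shift passes 0.05 or a number of a turn 0.15, either way. A call with a gripper value outside its range is refused whole. "grip" is the finger opening in m, from 0 to 0.0854, set as the call begins (left out, the last holds). The fingers move at their own pace and stop on an object; "squeeze" is the grip in N (left out, the last holds). Time passes only in rows, so rows that do not move let the fingers close. It gives the time, the measured TCP pose, the force and the opening at its end, in the units of the state.
- robot.observe(): the state, without advancing time (a new reading comes with each control period).
- optics.snapshot(name): name is "scene" or "top" or "wrist"; returns the picture (400x640x3 uint8, blue, green, red); there is no depth.
- optics.get_calibration(name): a dict with "fx", "fy", "cx", "cy" (pixels), "origin" and "rotation" of the camera in the world. Camera axes: x right, y up, looking along -z (the intrinsics and any distortion apply to the point x, -y, -z); pixel columns grow to the right and rows downward; lengths in m; the calibration is good to about 2 mm. A picture is of the moment at which its call begins: read the wrist's pose just before it. get_calibration takes no time and is no camera call; for the wrist camera it gives the pose at the moment of the call.
- robot.job_done(): hands the job in, once; it reports no verdict.
The state is a dict: "clock": time; "joint_pos": joint angles; "joint_vel": joint speeds; "tau": joint torques, N m; "tcp_pos": TCP position; "eef_rot": TCP orientation; "force": force on the tool from outside, world axes, zero at the start; "torque": the same for the moment, N m; "finger_gap": opening from 0.0 (shut) to 1.0 (fully open).
Only numpy, scipy, OpenCV 4.12 (cv2) and the standard library are available. Lean on these libraries where they do the work, as an engineer would, in place of code of your own. Each camera call takes 0.05 s, during which the arm holds its last target.

## Working session

There is one attempt and no reset: what is moved stays moved. The work goes in short steps, Python scripts to look and compute and a tool call to move; the robot and the scene stay as the last step left them, time stands still between calls to the robot, and variables do not carry over. Pictures are saved under pics/ and viewed, and the job is handed in when it is done.

Besides the shell and the picture viewer there is one more tool, called after ">>>" by a JSON object that holds its "fn" and its "kwargs", one argument or row to a line. drive_tool: Moves the arm, as the interface text tells. Its arguments: {"type":"object","properties":{"series":{"type":"array","items":{"type":"array","items":{"type":"number"}}},"grip":{"type":"number"},"squeeze":{"type":"number"}},"required":["series"]}

```bash
mkdir -p pics; ls; python3 - <<'E'
from bench import robot, optics
import cv2
for n in ["scene","top","wrist"]:
    c=optics.get_calibration(n); print(n,c)
    cv2.imwrite(f"pics/{n}0.png",optics.snapshot(n))
print(robot.observe(), robot.tip_reach)
E
```

```text
pics
scene {'fx': 484.29105626301737, 'fy': 484.29105626301737, 'cx': 309.10645614310823, 'cy': 202.86348659436555, 'origin': array([-0.13652628, -1.32868431,  0.72184213]), 'rotation': array([ 0.81258407,  0.53615306, -0.11870268, -0.19533739])}
top {'fx': 365.2645240216623, 'fy': 365.2645240216623, 'cx': 313.69440232443816, 'cy': 205.11069258970247, 'origin': array([ 0.38950782, -0.02896046,  1.29138407]), 'rotation': array([-0.69703763, -0.03467161,  0.02886689,  0.71561381])}
wrist {'fx': 294.0566664831796, 'fy': 294.0566664831796, 'cx': 318.28848730357754, 'cy': 198.76898455131362, 'origin': array([0.46292619, 0.46212268, 0.37405617]), 'rotation': array([ 0.93351633, -0.14339818, -0.04916138,  0.32491134])}
{'clock': 0.15, 'joint_pos': array([-0.69651703,  0.61570399, -0.01263689,  1.42452557,  0.00809229,
        1.1033899 , -0.04037896]), 'joint_vel': array([ 4.60978803e-04, -3.15946407e-03, -1.03055626e-03, -4.17963400e-03,
        6.50696086e-05,  3.82768539e-04,  2.76553790e-04]), 'tau': array([ 3.55254497e-04, -4.69659412e+01,  2.59592626e-01, -1.71252394e+01,
        1.01039189e-02,  7.09108965e-03,  6.21435532e-06]), 'tcp_pos': array([0.50902737, 0.40332933, 0.24440141]), 'eef_rot': array([-4.30874261e-04,  4.35271970e-01,  9.00298470e-01, -8.89826904e-04]), 'force': array([-0.25269906,  0.38409736, -0.9309678 ]), 'torque': array([ 0.02076741, -0.01745292,  0.00841968]), 'finger_gap': 0.9956610708745063} 0.014
```

View pics/scene0.png

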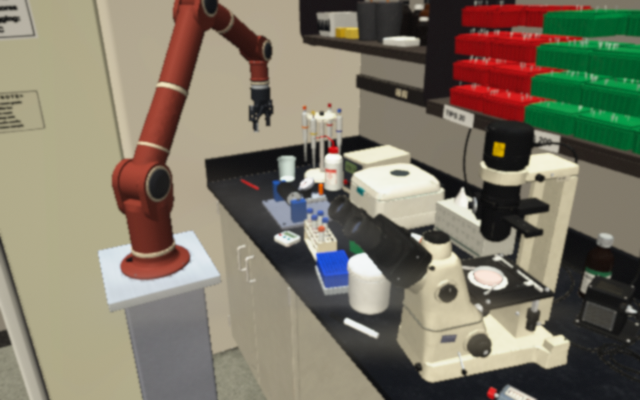

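View pics/top0.png

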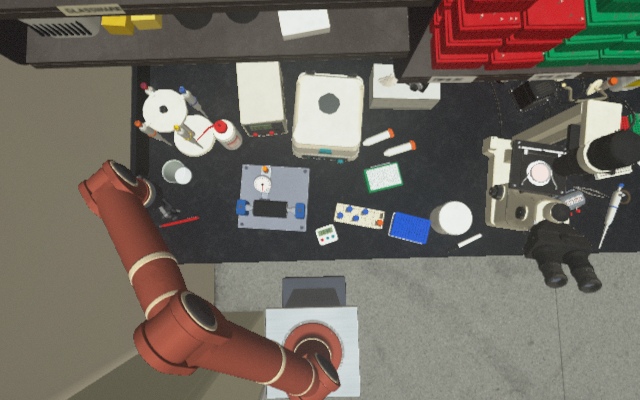

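View pics/wrist0.png

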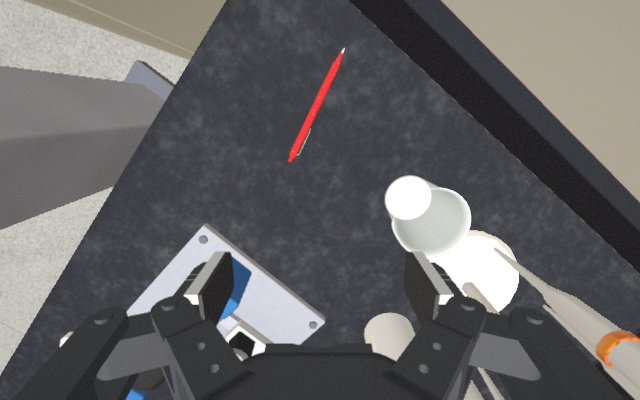

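```bash
cat > h.py <<'E'
import numpy as np, cv2
from scipy.spatial.transform import Rotation as R
def rot(q): return R.from_quat([q[1],q[2],q[3],q[0]])
def px2w(c,u,v,z):
    d=rot(c['rotation']).apply([(u-c['cx'])/c['fx'],-(v-c['cy'])/c['fy'],-1.])
    o=np.array(c['origin']); return o+d*(z-o[2])/d[2]
def w2px(c,p):
    q=rot(c['rotation']).inv().apply(np.array(p)-c['origin'])
    return c['cx']+c['fx']*q[0]/-q[2], c['cy']-c['fy']*q[1]/-q[2]
E
python3 - <<'E'
import cv2
im=cv2.imread('pics/top0.png')
cv2.imwrite('pics/top0c.png',cv2.resize(im[150:245,220:340],None,fx=6,fy=6,interpolation=cv2.INTER_CUBIC))
E
```

```text
(no output)
```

View pics/top0c.png

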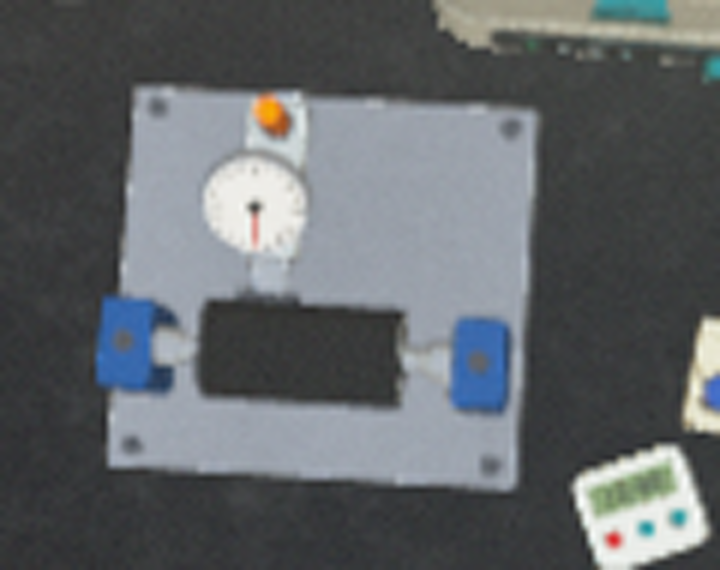

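```bash
python3 - <<'E'
from bench import robot, optics
from h import *
c=optics.get_calibration('top')
f=lambda u,v,z:px2w(c,220+u/6,150+v/6,z)
L=f(124,342,.089);Rr=f(479,362,.089);print(L,Rr,(L+Rr)/2,np.linalg.norm(L-Rr))
d=L-Rr;print('yaw of bench y vs world y',np.degrees(np.arctan2(-d[0],d[1])))
for p in [(134,87),(538,110),(108,466),(516,490)]: print(f(*p,.014))
for z in (.06,.075,.09): print(f(266,108,z))
E
```

```text
[0.49818426 0.22132056 0.089     ] [0.48191527 0.02572026 0.089     ] [0.49004976 0.12352041 0.089     ] 0.19627572136240176
yaw of bench y vs world y -4.7546134509083355
[0.65639243 0.22979963 0.014     ]
[ 0.63597088 -0.00907329  0.014     ]
[0.43263433 0.2468518  0.014     ]
[0.41248201 0.00929001 0.014     ]
[0.63254312 0.14521423 0.06      ]
[0.62958261 0.14309254 0.075     ]
[0.6266221  0.14097084 0.09      ]
```

```bash
cat >> h.py <<'E'
B=R.from_euler('z',-4.75,degrees=True)
O=np.array([0.490,0.1235,0])
def b2w(p): return B.apply(p)+O
def w2b(p): return B.inv().apply(np.array(p)-O)
def st(robot):
    s=robot.observe(); M=rot(s['eef_rot'])
    print('t',round(s['clock'],2),'tcp',s['tcp_pos'].round(4),'bench',w2b(s['tcp_pos']).round(4),'F',s['force'].round(2),'Fb',B.inv().apply(s['force']).round(2),'gap',round(s['finger_gap'],3))
    return s,M
E
python3 - <<'E'
from bench import robot, optics
from h import *
s,M=st(robot)
print(M.as_matrix().round(3))
c=optics.get_calibration('wrist');print('cam in tool',M.inv().apply(c['origin']-s['tcp_pos']).round(3), 'cam view dir tool',(M.inv()*rot(c['rotation'])).as_matrix().round(3))
t=np.array([.63,.143,.2])
print(M.inv().apply(t-s['tcp_pos']))
by=B.apply([0,1,0]); v=M.inv().apply(by); print('roll to align tool y to bench y', np.arctan2(-v[0],v[1]), np.arctan2(v[0],-v[1]))
E
```

```text
t 0.15 tcp [0.509  0.4033 0.2444] bench [-0.0042  0.2804  0.2444] F [-0.25  0.38 -0.93] Fb [-0.28  0.36 -0.93] gap 0.996
[[-0.621  0.784 -0.002]
 [ 0.784  0.621 -0.001]
 [ 0.    -0.002 -1.   ]]
cam in tool [ 0.075  0.    -0.13 ] cam view dir tool [[-0.     0.954  0.3  ]
 [ 1.     0.001 -0.001]
 [-0.001  0.3   -0.954]]
[-0.27916643 -0.06678412  0.04453322]
roll to align tool y to bench y -0.8177789955562095 2.3238136580335835
```

>>> {"fn": "drive_tool", "kwargs": {
  "series": [
    [-0.04,-0.0095,0,0],
    [-0.04,-0.0095,0,0],
    [-0.04,-0.0095,0,0],
    [-0.04,-0.0095,0,0],
    [-0.04,-0.0095,0,0],
    [-0.04,-0.0095,0,0],
    [-0.04,-0.0095,0,0],
    [0,0,0,-0.15],
    [0,0,0,-0.15],
    [0,0,0,-0.15],
    [0,0,0,-0.15],
    [0,0,0,-0.15]
  ]
}}

```text
clock: 1.35
tcp_pos: [0.6331, 0.1311, 0.2362]
eef_rot: [-0.006, 0.067, 0.998, -0.004]
force: [-0.5, -0.4, -0.5]
finger_gap: 1.003
```

```bash
python3 - <<'E'
from bench import robot, optics
from h import *
s,M=st(robot)
c=optics.get_calibration('wrist'); print(c['origin'],c['rotation'])
cv2.imwrite('pics/w1.png',optics.snapshot('wrist'))
by=B.apply([0,1,0]); v=M.inv().apply(by); print('roll', np.arctan2(-v[0],v[1]))
t=np.array([.63,.143,.2])
print(M.inv().apply(t-s['tcp_pos']))
E
```

```text
t 1.35 tcp [0.6331 0.1311 0.2362] bench [0.142  0.0195 0.2362] F [-0.48 -0.39 -0.54] Fb [-0.44 -0.42 -0.54] gap 1.003
[0.56031191 0.14099555 0.36689063] [ 0.74447384 -0.11236345 -0.09281728  0.65155054]
roll -0.0509266059185174
[0.00423632 0.01164153 0.03611483]
```

View pics/w1.png

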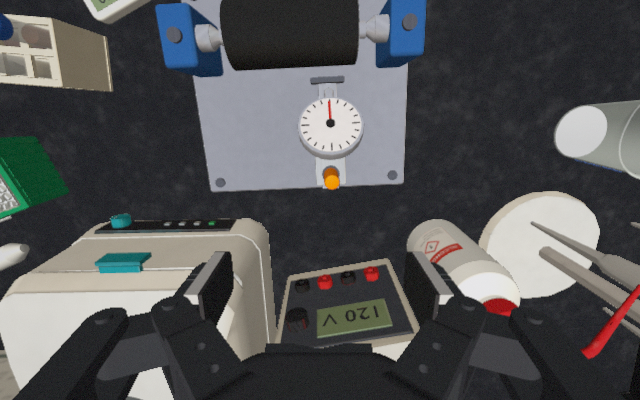

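```bash
python3 - <<'E'
import cv2
im=cv2.imread('pics/w1.png')
cv2.imwrite('pics/w1c.png',cv2.resize(im[60:200,260:420],None,fx=5,fy=5,interpolation=cv2.INTER_CUBIC)[:600])
im=cv2.imread('pics/top0.png')
cv2.imwrite('pics/top0d.png',cv2.resize(im[160:200,240:290],None,fx=12,fy=12,interpolation=cv2.INTER_CUBIC))
E
```

```text
(no output)
```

View pics/w1c.png

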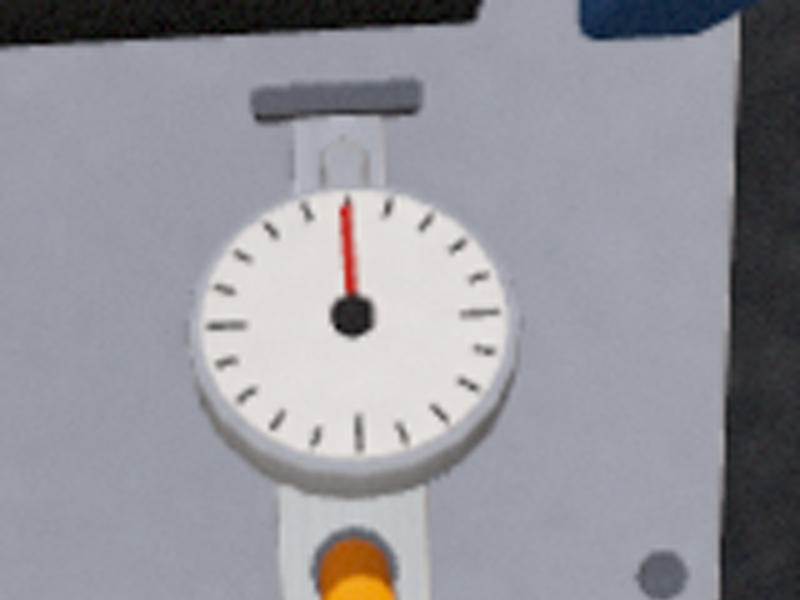

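View pics/top0d.png

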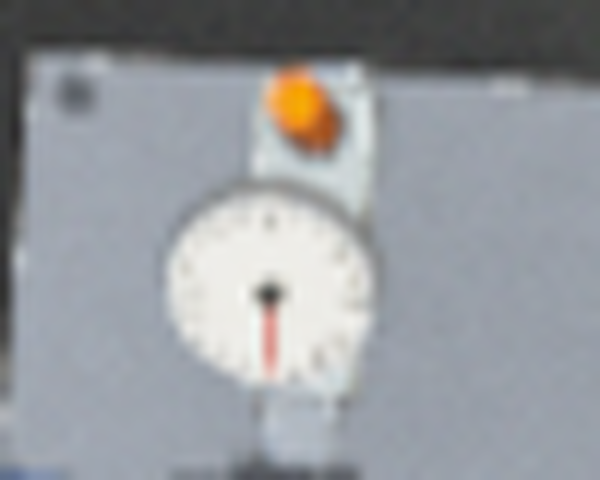

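```bash
cat >> h.py <<'E'
W1=dict(fx=294.0567,fy=294.0567,cx=318.2885,cy=198.769,origin=np.array([0.56031191,0.14099555,0.36689063]),rotation=[0.74447384,-0.11236345,-0.09281728,0.65155054])
def tri(obs):
    A=np.zeros((3,3));b=np.zeros(3)
    for c,u,v in obs:
        d=rot(c['rotation']).apply([(u-c['cx'])/c['fx'],-(v-c['cy'])/c['fy'],-1.]);d/=np.linalg.norm(d)
        P=np.eye(3)-np.outer(d,d);A+=P;b+=P@c['origin']
    x=np.linalg.solve(A,b); print(x.round(4),'bench',w2b(x).round(4),[(round(w2px(c,x)[0]-u,1),round(w2px(c,x)[1]-v,1)) for c,u,v in obs]); return x
E
python3 - <<'E'
from bench import robot, optics
from h import *
c=optics.get_calibration('top')
tri([(c,264.7,168.3),(W1,332,182)])
tri([(c,240.7,207),(W1,409,22)])
tri([(c,299.8,210.3),(W1,174,36)])
tri([(c,262.3,184.4),(W1,330,123)]) #dial
for z in (.06,.07,.08,.09): print(z,w2b(px2w(W1,332,182,z)))
for p in [(409,22),(174,36)]:print(w2b(px2w(W1,*p,.089)))
E
```

```text
[0.6303 0.1426 0.0731] bench [0.1382 0.0307 0.0731] [(np.float64(-0.2), np.float64(-0.4)), (np.float64(-0.6), np.float64(-1.3))]
[0.499  0.2234 0.084 ] bench [0.0007 0.1003 0.084 ] [(np.float64(-0.3), np.float64(-0.1)), (np.float64(-1.4), np.float64(-0.1))]
[0.4828 0.0254 0.0877] bench [ 0.0009 -0.0984  0.0877] [(np.float64(0.1), np.float64(-0.2)), (np.float64(0.4), np.float64(-0.9))]
[0.5721 0.1482 0.0894] bench [0.0798 0.0314 0.0894] [(np.float64(0.1), np.float64(-0.1)), (np.float64(0.3), np.float64(-0.5))]
0.06 [0.14274384 0.03163702 0.06      ]
0.07 [0.14032858 0.03136399 0.07      ]
0.08 [0.13791332 0.03109095 0.08      ]
0.09 [0.13549805 0.03081792 0.09      ]
[0.00201165 0.10012729 0.089     ]
[ 0.00194748 -0.09828328  0.089     ]
```

>>> {"fn": "drive_tool", "kwargs": {
  "series": [
    [0.004,0.0115,0,-0.05],
    [0,0,0.03,0],
    [0,0,0.03,0],
    [0,0,0.03,0],
    [0,0,0,0]
  ]
}}

```text
clock: 1.9
tcp_pos: [0.6298, 0.1421, 0.1435]
eef_rot: [-0.006, 0.046, 0.999, -0.003]
force: [-0.2, -0.0, -0.1]
finger_gap: 1.001
```

```bash
cat > s.py <<'E'
from bench import robot, optics
from h import *
import sys
s,M=st(robot)
v=M.inv().apply(B.apply([0,1,0])); print('roll', round(np.arctan2(-v[0],v[1]),4),'tilt',(M.apply([0,0,1])).round(4))
if len(sys.argv)>4:
    t=b2w(np.array([float(a) for a in sys.argv[2:5]])); print('need',M.inv().apply(t-s['tcp_pos']).round(4))
if len(sys.argv)>1 and sys.argv[1]!='-': cv2.imwrite(f'pics/{sys.argv[1]}.png',optics.snapshot('wrist'))
E
python3 s.py w2 .138 .031 .06
```

```text
t 1.9 tcp [0.6298 0.1421 0.1435] bench [0.1378 0.0301 0.1435] F [-0.17 -0.02 -0.08] Fb [-0.17 -0.03 -0.08] gap 1.001
roll -0.009 tilt [-0.0125 -0.0059 -0.9999]
need [-0.0012  0.0015  0.0835]
```

View pics/w2.png

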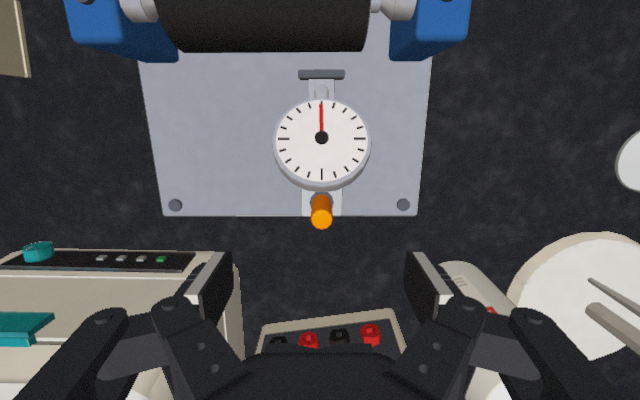

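```bash
python3 - <<'E'
from bench import robot, optics
from h import *
c=optics.get_calibration('wrist')
for u,v in [(440,265),(240,250),(260,325),(400,312)]:
  for z in (.03,.08,.15): print(u,v,z,w2b(px2w(c,u,v,z)).round(3))
E
```

```text
440 265 0.03 [0.207 0.143 0.03 ]
440 265 0.08 [0.178 0.12  0.08 ]
440 265 0.15 [0.138 0.089 0.15 ]
240 250 0.03 [ 0.19  -0.044  0.03 ]
240 250 0.08 [ 0.165 -0.029  0.08 ]
240 250 0.15 [ 0.129 -0.007  0.15 ]
260 325 0.03 [ 0.274 -0.031  0.03 ]
260 325 0.08 [ 0.232 -0.018  0.08 ]
260 325 0.15 [ 0.172 -0.001  0.15 ]
400 312 0.03 [0.259 0.109 0.03 ]
400 312 0.08 [0.22  0.093 0.08 ]
400 312 0.15 [0.165 0.071 0.15 ]
```

```bash
python3 - <<'E'
from bench import robot, optics
from h import *
c=optics.get_calibration('wrist');t=optics.get_calibration('top')
tri([(W1,266,222),(c,238,252)]);tri([(W1,120,220),(c,38,248)])
tri([(W1,391,262),(c,397,312)])
print(w2b(px2w(t,294,156,.12)))
E
python3 -c "
import cv2
im=cv2.imread('pics/top0.png')
cv2.imwrite('pics/t3.png',cv2.resize(im[60:200,200:380],None,fx=4,fy=4))"
```

```text
[ 0.6955  0.0482 -0.0075] bench [ 0.211  -0.058  -0.0075] [(np.float64(0.4), np.float64(0.2)), (np.float64(-0.5), np.float64(-0.3))]
[ 0.654  -0.1157  0.0364] bench [ 0.1833 -0.2248  0.0364] [(np.float64(0.2), np.float64(0.3)), (np.float64(-0.3), np.float64(-0.3))]
[0.7531 0.2057 0.0349] bench [0.2554 0.1037 0.0349] [(np.float64(0.9), np.float64(-0.3)), (np.float64(-1.2), np.float64(0.2))]
[ 0.174067   -0.06998397  0.12      ]
```

View pics/t3.png

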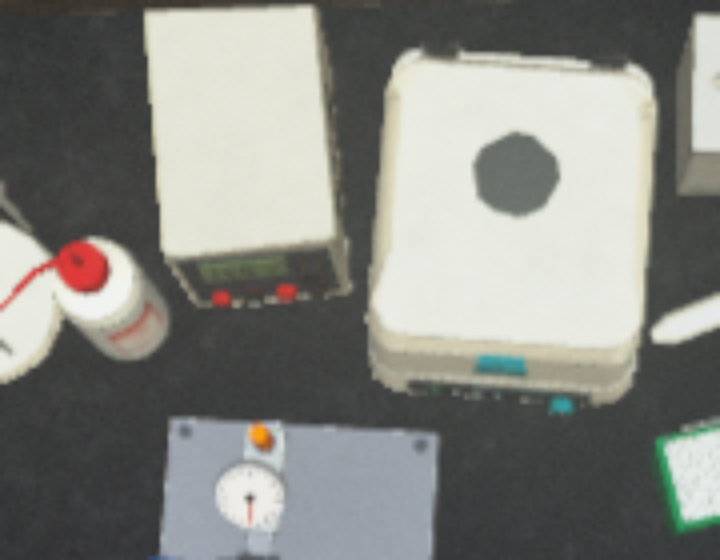

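>>> {"fn": "drive_tool", "kwargs": {
  "series": [
    [-0.001,0.001,0.03,0],
    [0,0.0005,0.03,0],
    [0,0,0.015,0],
    [0,0,0.005,0],
    [0,0,0,0]
  ]
}}

```text
clock: 2.45
tcp_pos: [0.6399, 0.1462, 0.0735]
eef_rot: [0.005, 0.049, 0.999, 0.0]
force: [-0.1, 0.1, 0.2]
finger_gap: 1.002
```

```bash
python3 s.py w3 .138 .031 .06
```

```text
t 2.45 tcp [0.6399 0.1462 0.0735] bench [0.1475 0.0351 0.0735] F [-0.14  0.06  0.24] Fb [-0.15  0.05  0.24] gap 1.002
roll -0.0144 tilt [ 1.030e-02  3.000e-04 -9.999e-01]
need [ 0.0096 -0.0042  0.0134]
```

View pics/w3.png

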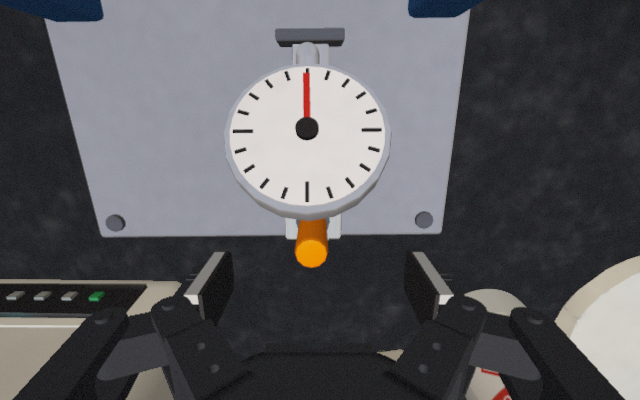

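>>> {"fn": "drive_tool", "kwargs": {
  "series": [
    [0.0095,-0.004,0.002,-0.01],
    [0,0,0.006,0],
    [0,0,0.004,0],
    [0,0,0,0]
  ]
}}

```text
clock: 2.9
tcp_pos: [0.6348, 0.1444, 0.067]
eef_rot: [0.011, 0.044, 0.999, 0.002]
force: [-0.2, 0.4, -1.2]
finger_gap: 0.999
```

```bash
python3 s.py w4 .138 .031 .06
```

```text
t 2.9 tcp [0.6348 0.1444 0.067 ] bench [0.1426 0.0329 0.067 ] F [-0.24  0.44 -1.22] Fb [-0.27  0.41 -1.22] gap 0.999
roll -0.0055 tilt [ 0.0222  0.0035 -0.9997]
need [ 0.0047 -0.0019  0.0069]
```

View pics/w4.png

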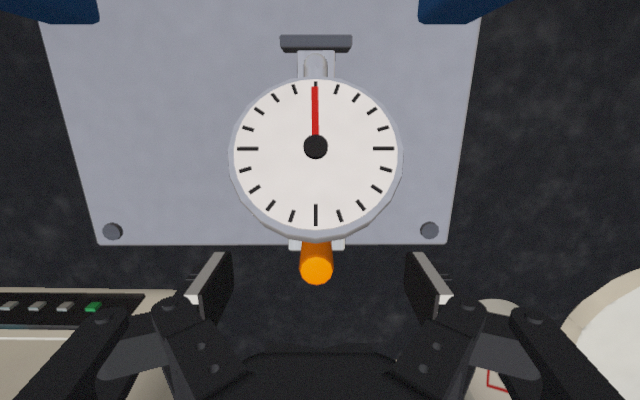

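>>> {"fn": "drive_tool", "kwargs": {
  "series": [
    [0.005,-0.002,0.002,0],
    [0.001,0,0.003,0],
    [0,0,0,0]
  ]
}}

```text
clock: 3.25
tcp_pos: [0.6293, 0.1433, 0.0622]
eef_rot: [0.012, 0.044, 0.999, 0.003]
force: [-0.3, -0.9, -0.2]
finger_gap: 0.998
```

```bash
python3 s.py w5 .138 .031 .06
```

```text
t 3.25 tcp [0.6293 0.1433 0.0622] bench [0.1372 0.0313 0.0622] F [-0.27 -0.87 -0.15] Fb [-0.2  -0.89 -0.15] gap 0.998
roll -0.0057 tilt [ 0.0241  0.0042 -0.9997]
need [-0.0008 -0.0003  0.0022]
```

View pics/w5.png

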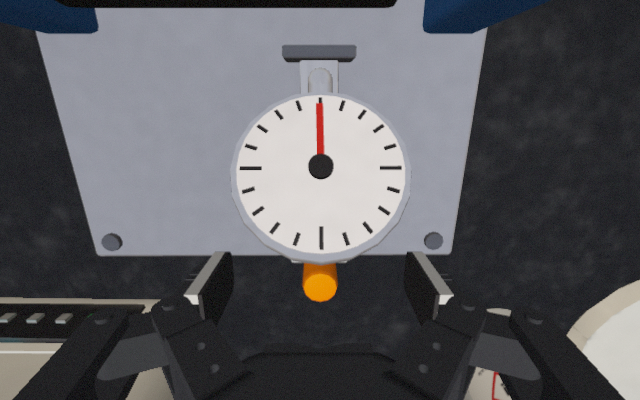

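>>> {"fn": "drive_tool", "kwargs": {
  "series": [
    [0,0,0,0],
    [0,0,0,0],
    [0,0,0,0],
    [0,0,0,0],
    [0,0,0,0],
    [0,0,0,0],
    [0,0,0,0],
    [0,0,0,0]
  ],
  "grip": 0.0,
  "squeeze": 25
}}

```text
clock: 4.1
tcp_pos: [0.6298, 0.1438, 0.0626]
eef_rot: [0.012, 0.044, 0.999, 0.003]
force: [0.4, 0.1, 0.8]
finger_gap: 0.175
```

```bash
python3 s.py w6 .113 .031 .062
```

```text
t 4.1 tcp [0.6298 0.1438 0.0626] bench [0.1377 0.0318 0.0626] F [0.4  0.11 0.78] Fb [0.39 0.14 0.78] gap 0.175
roll -0.0053 tilt [ 0.0251  0.0048 -0.9997]
need [ 0.0247 -0.0009 -0.0001]
```

View pics/w6.png

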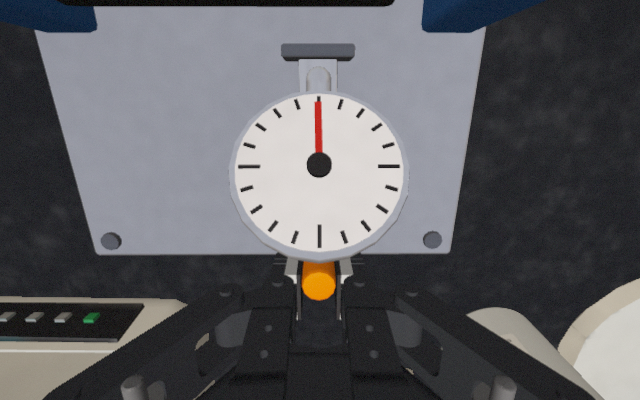

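>>> {"fn": "drive_tool", "kwargs": {
  "series": [
    [0.005,0,0,0],
    [0.005,0,0,0],
    [0.005,0,0,0],
    [0.005,0,0,0],
    [0.003,0,0,0]
  ]
}}

```text
clock: 4.65
tcp_pos: [0.6165, 0.145, 0.0627]
eef_rot: [0.024, 0.045, 0.999, 0.005]
force: [5.8, 0.7, -3.9]
finger_gap: 0.18
```

```bash
python3 s.py w7 .113 .031 .062
```

```text
t 4.65 tcp [0.6165 0.145  0.0627] bench [0.1243 0.0319 0.0627] F [ 5.78  0.65 -3.88] Fb [ 5.7   1.13 -3.88] gap 0.18
roll -0.0076 tilt [ 0.0487  0.0076 -0.9988]
need [ 0.0113 -0.001   0.0001]
```

View pics/w7.png

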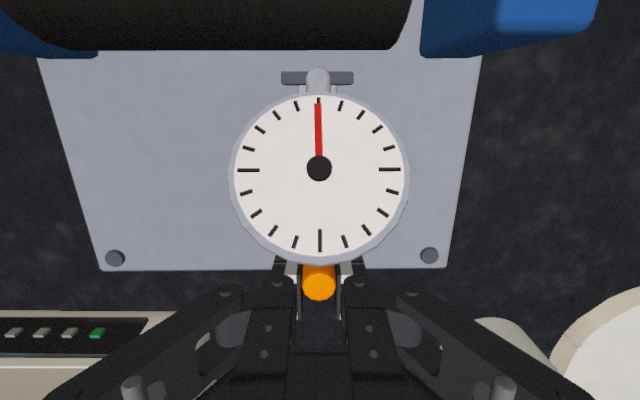

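>>> {"fn": "drive_tool", "kwargs": {
  "series": [
    [0.005,0,0,0],
    [0.005,0,0,0],
    [0.004,0,0,0],
    [0.003,0,0,0]
  ]
}}

```text
clock: 5.1
tcp_pos: [0.6083, 0.1457, 0.0628]
eef_rot: [0.034, 0.046, 0.998, 0.007]
force: [8.8, -0.4, -8.3]
finger_gap: 0.179
```

```bash
python3 s.py w8 .113 .031 .062
```

```text
t 5.1 tcp [0.6083 0.1457 0.0628] bench [0.1161 0.032  0.0628] F [ 8.76 -0.44 -8.33] Fb [ 8.77  0.29 -8.33] gap 0.179
roll -0.01 tilt [ 0.0692  0.0102 -0.9976]
need [ 0.0031 -0.001   0.0006]
```

View pics/w8.png

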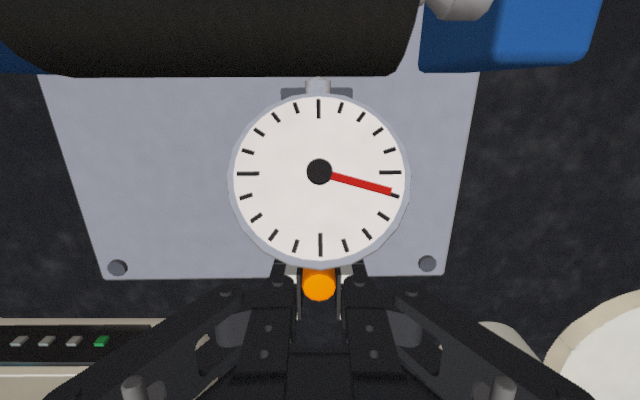

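>>> {"fn": "drive_tool", "kwargs": {
  "series": [
    [0.004,0,0.001,0],
    [0.004,0,0.001,0],
    [0.004,0,0.001,0]
  ]
}}

```text
clock: 5.45
tcp_pos: [0.6083, 0.1457, 0.0628]
eef_rot: [0.047, 0.048, 0.998, 0.009]
force: [8.0, -0.9, -2.9]
finger_gap: 0.178
```

```bash
python3 s.py w9 .113 .031 .062
```

```text
t 5.45 tcp [0.6083 0.1457 0.0628] bench [0.1161 0.0319 0.0628] F [ 7.99 -0.85 -2.89] Fb [ 8.03 -0.19 -2.89] gap 0.178
roll -0.0132 tilt [ 0.0949  0.0127 -0.9954]
need [ 0.0031 -0.001   0.0005]
```

View pics/w9.png

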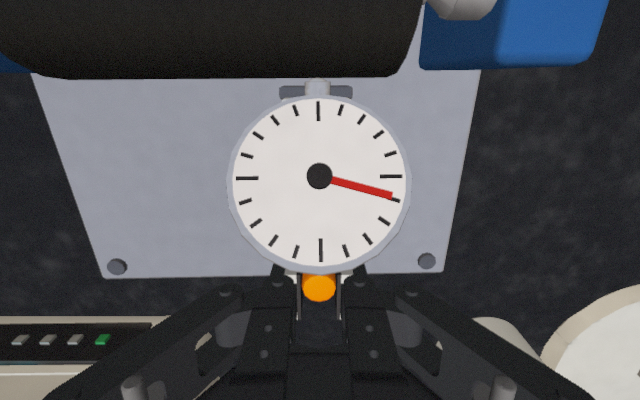

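>>> {"fn": "drive_tool", "kwargs": {
  "series": [
    [0.009,0,0,0],
    [0.009,0,0,0]
  ]
}}

```text
clock: 5.7
tcp_pos: [0.6065, 0.146, 0.0637]
eef_rot: [0.064, 0.049, 0.997, 0.012]
force: [18.9, -0.6, -16.2]
finger_gap: 0.177
```

```bash
python3 s.py w10 .113 .031 .062
```

```text
t 5.7 tcp [0.6065 0.146  0.0637] bench [0.1143 0.032  0.0637] F [ 18.88  -0.64 -16.23] Fb [ 18.87   0.93 -16.23] gap 0.177
roll -0.0177 tilt [ 0.1297  0.0174 -0.9914]
need [ 0.0014 -0.0011  0.0015]
```

View pics/w10.png

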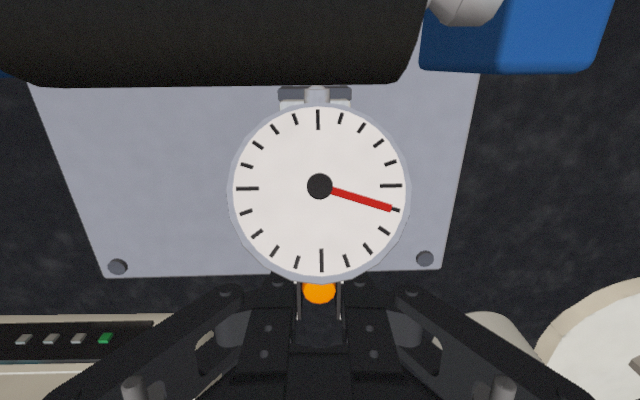

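>>> {"fn": "drive_tool", "kwargs": {
  "series": [
    [0,0,0,0],
    [0,0,0,0]
  ]
}}

```text
clock: 5.95
tcp_pos: [0.6064, 0.1459, 0.0637]
eef_rot: [0.064, 0.049, 0.997, 0.012]
force: [3.1, 0.3, -2.0]
finger_gap: 0.179
```

>>> {"fn": "drive_tool", "kwargs": {
  "series": [
    [0,0,0,0],
    [0,0,0,0],
    [0,0,0,0],
    [0,0,0,0]
  ],
  "grip": 0.045
}}

```text
clock: 6.35
tcp_pos: [0.6026, 0.146, 0.0634]
eef_rot: [0.061, 0.049, 0.997, 0.011]
force: [-0.4, 0.2, 0.5]
finger_gap: 0.527
```

```bash
python3 s.py w11 .113 .031 .062
```

```text
t 6.35 tcp [0.6026 0.146  0.0634] bench [0.1104 0.0318 0.0634] F [-0.44  0.2   0.48] Fb [-0.45  0.17  0.48] gap 0.527
roll -0.0173 tilt [ 0.1229  0.0162 -0.9923]
need [-0.0025 -0.0008  0.0017]
```

View pics/w11.png

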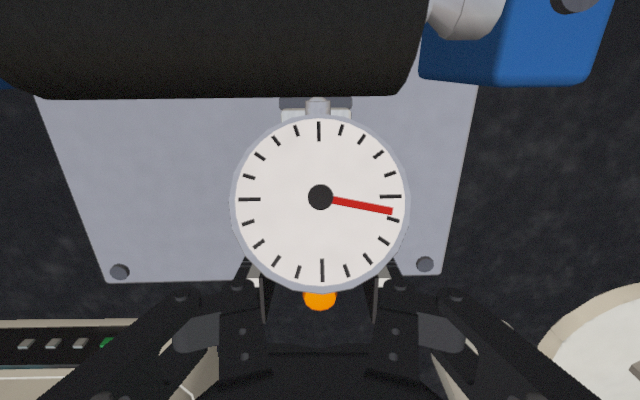

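>>> {"fn": "drive_tool", "kwargs": {
  "series": [
    [-0.003,0,-0.02,0],
    [-0.005,0,-0.03,0],
    [-0.005,0,-0.04,0],
    [-0.005,0,-0.04,0],
    [0,0,0,0]
  ]
}}

```text
clock: 6.9
tcp_pos: [0.6028, 0.1421, 0.1975]
eef_rot: [0.058, 0.049, 0.997, 0.01]
force: [1.0, 0.3, -0.1]
finger_gap: 0.526
```

```bash
python3 s.py w12 0 -.02 .2; python3 -c "
import cv2
from bench import optics
im=optics.snapshot('top')
cv2.imwrite('pics/t12.png',cv2.resize(im[150:245,220:340],None,fx=6,fy=6,interpolation=cv2.INTER_CUBIC))"
```

```text
t 6.9 tcp [0.6028 0.1421 0.1975] bench [0.1109 0.0279 0.1975] F [ 0.95  0.27 -0.06] Fb [ 0.93  0.35 -0.06] gap 0.526
roll -0.0163 tilt [ 0.1167  0.0151 -0.9931]
need [ 0.1091 -0.0493 -0.0165]
```

View pics/w12.png

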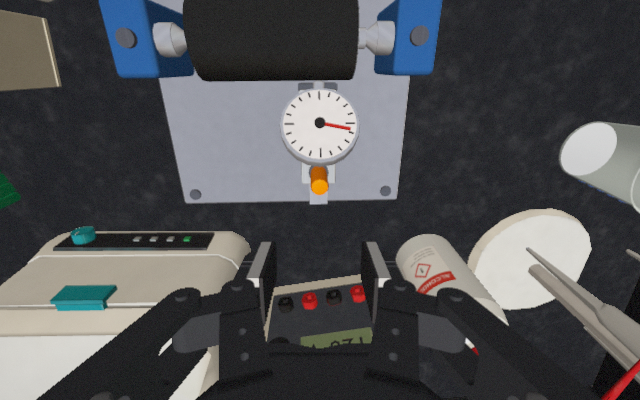

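View pics/t12.png

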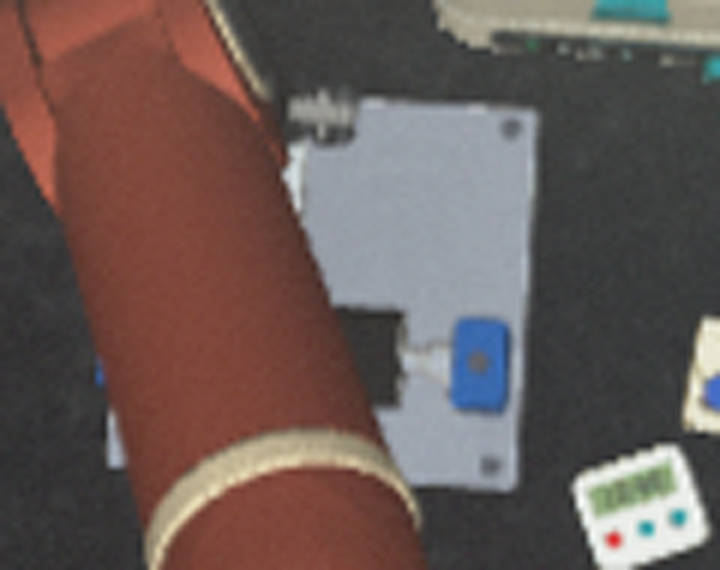

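```bash
python3 - <<'E'
from bench import robot, optics
from h import *
c=optics.get_calibration('wrist')
for z in (.073,.076,.079): print(w2b(px2w(c,319.5,187,z)))
for p in [(126,38),(420,36)]:print(w2b(px2w(c,*p,.089)))
im=cv2.imread('pics/w12.png');cv2.imwrite('pics/w12c.png',cv2.resize(im[70:210,260:380],None,fx=5,fy=4.2,interpolation=cv2.INTER_CUBIC))
E
```

```text
[0.11279708 0.02930555 0.073     ]
[0.11163185 0.02924043 0.076     ]
[0.11046661 0.02917531 0.079     ]
[-0.00227092 -0.09819849  0.089     ]
[-0.0011772   0.09815177  0.089     ]
```

View pics/w12c.png

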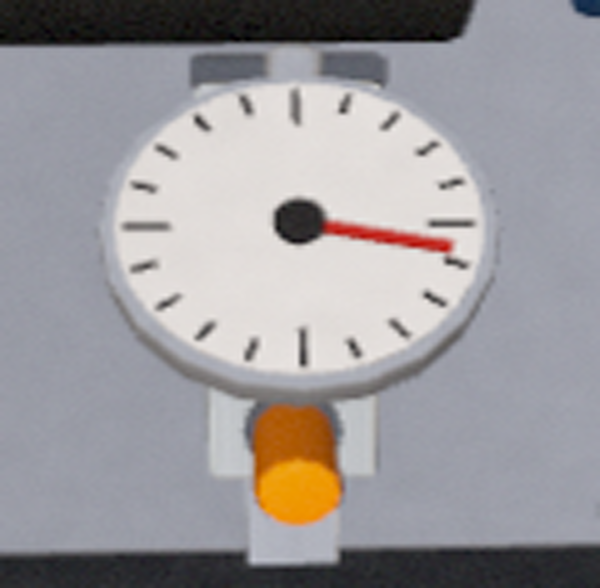

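>>> {"fn": "drive_tool", "kwargs": {
  "series": [
    [0.037,-0.0165,-0.005,0],
    [0.037,-0.0165,-0.005,0],
    [0.035,-0.0165,-0.005,0],
    [0,0,0,0.15],
    [0,0,0,0.15],
    [0,0,0,0.15],
    [0,0,0,0.15],
    [0,0,0,0.15],
    [0,0,0,0.15],
    [0,0,0,0.15],
    [0,0,0,0.15],
    [0,0,0,0.15]
  ],
  "grip": 0.0
}}

```text
clock: 8.2
tcp_pos: [0.4624, 0.0959, 0.1746]
eef_rot: [0.023, 0.664, 0.747, 0.02]
force: [-1.2, -1.0, -0.3]
finger_gap: -0.003
```

>>> {"fn": "drive_tool", "kwargs": {
  "series": [
    [0,0,0,0.15],
    [0,0,0,0.15],
    [0,0,0,0]
  ]
}}

```text
clock: 8.5
tcp_pos: [0.4582, 0.0952, 0.1701]
eef_rot: [0.018, 0.768, 0.64, 0.018]
force: [0.5, -0.6, 0.6]
finger_gap: 0.003
```

```bash
python3 s.py w13 0 -.02 .135
```

```text
t 8.5 tcp [0.4582 0.0952 0.1701] bench [-0.0293 -0.0309  0.1701] F [ 0.47 -0.57  0.58] Fb [ 0.51 -0.53  0.58] gap 0.003
roll -1.6691 tilt [ 0.0499 -0.0044 -0.9987]
need [0.0135 0.0263 0.0365]
```

View pics/w13.png

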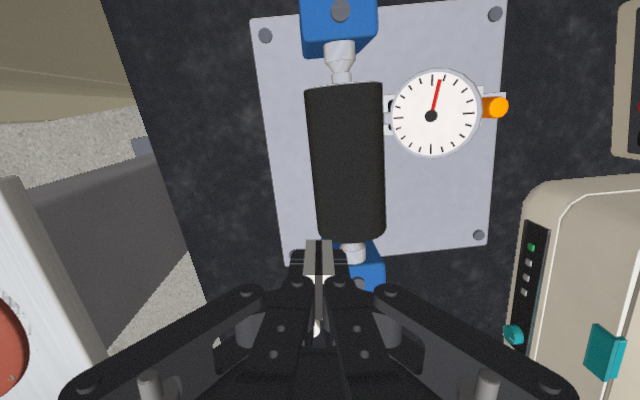

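>>> {"fn": "drive_tool", "kwargs": {
  "series": [
    [0.0135,0.0263,0.015,0],
    [0,0,0.015,-0.09],
    [0,0,0,0]
  ]
}}

```text
clock: 8.85
tcp_pos: [0.4867, 0.1037, 0.1389]
eef_rot: [0.017, 0.734, 0.679, 0.015]
force: [-0.1, -0.3, -0.4]
finger_gap: 0.004
```

```bash
python3 s.py w14 0.003 -.02 .119
```

```text
t 8.85 tcp [0.4867 0.1037 0.1389] bench [-0.0016 -0.02    0.1389] F [-0.13 -0.35 -0.44] Fb [-0.1  -0.36 -0.44] gap 0.004
roll -1.5648 tilt [ 0.0452 -0.0054 -0.999 ]
need [0.0001 0.0037 0.0201]
```

View pics/w14.png

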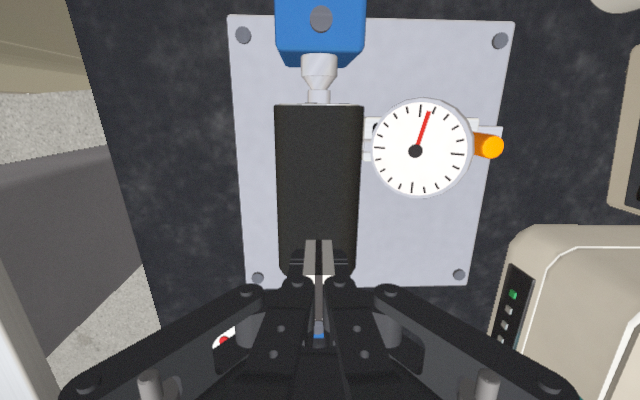

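>>> {"fn": "drive_tool", "kwargs": {
  "series": [
    [0,0,0.012,0],
    [0,0,0.003,0],
    [0,0,0.002,0],
    [0,0,0,0]
  ]
}}

```text
clock: 9.3
tcp_pos: [0.4884, 0.1035, 0.1225]
eef_rot: [0.018, 0.735, 0.678, 0.017]
force: [-0.3, 0.2, 0.4]
finger_gap: 0.001
```

```bash
cat > n.py <<'E'
# needle reader from wrist picture
from h import *
T=np.radians(35)
def read(im,c,dc,T=T,verbose=False):
    # dc: dial centre in world ; returns needle angle cw from front(-x)
    n=B.apply([-np.sin(T),0,np.cos(T)]); e=B.apply([-np.cos(T),0,-np.sin(T)]); r=B.apply([0,1,0]) # front, and clockwise side (+y? seen on face)
    u0,v0=w2px(c,dc)
    hsv=cv2.cvtColor(im,cv2.COLOR_BGR2HSV)
    H,S,V=[hsv[...,i].astype(int) for i in range(3)]
    vv,uu=np.mgrid[0:im.shape[0],0:im.shape[1]]
    near=(uu-u0)**2+(vv-v0)**2<60**2
    m=((H<8)|(H>172))&(S>130)&(V>80)&near
    w=m.sum()
    if w<15: return None
    pts=np.column_stack([uu[m],vv[m]]).astype(float)
    o=np.array(c['origin']); d=rot(c['rotation']).apply(np.column_stack([(pts[:,0]-c['cx'])/c['fx'],-(pts[:,1]-c['cy'])/c['fy'],-np.ones(len(pts))]))
    P=o+d*(((np.array(dc)-o)@n)/(d@n))[:,None]-dc
    a=P@e;b=P@r
    # line fit: needle line direction, pointing away from hub
    mu=np.array([a.mean(),b.mean()]); Q=np.column_stack([a,b])-mu
    _,_,vt=np.linalg.svd(Q,full_matrices=False); dr=vt[0]
    if dr@mu<0: dr=-dr
    return np.arctan2(dr[1],dr[0])%(2*np.pi), w, np.hypot(*mu)*1e3
E
cat > s2.py <<'E'
from bench import robot, optics
from h import *
from n import read
import sys
s,M=st(robot)
print('tilt',M.apply([0,0,1]).round(4),'Ftool',M.inv().apply(s['force']).round(2))
c=optics.get_calibration('wrist'); im=optics.snapshot('wrist')
cv2.imwrite(f'pics/{sys.argv[1]}.png',im)
r=read(im,c,b2w([.055,.030,.089])); print('needle',r)
E
python3 s2.py w15
```

```text
t 9.3 tcp [0.4884 0.1035 0.1225] bench [ 0.     -0.02    0.1225] F [-0.31  0.21  0.4 ] Fb [-0.32  0.18  0.4 ] gap 0.001
tilt [ 0.0489 -0.0043 -0.9988] Ftool [ 0.18 -0.3  -0.42]
needle (np.float64(1.793181116507408), np.int64(145), np.float64(16.649690004662883))
```

View pics/w15.png

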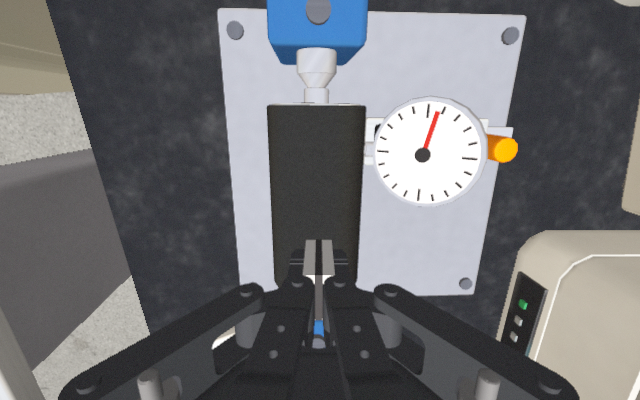

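>>> {"fn": "drive_tool", "kwargs": {
  "series": [
    [0,0,0.0015,0],
    [0,0,0.0015,0],
    [0,0,0.0015,0]
  ]
}}

```text
clock: 9.65
tcp_pos: [0.4893, 0.1037, 0.119]
eef_rot: [0.019, 0.735, 0.678, 0.018]
force: [-1.2, -0.5, 11.1]
finger_gap: 0.002
```

>>> {"fn": "drive_tool", "kwargs": {
  "series": [
    [0,0,0.0015,0]
  ]
}}

```text
clock: 9.75
tcp_pos: [0.49, 0.1036, 0.1189]
eef_rot: [0.019, 0.735, 0.678, 0.018]
force: [-3.4, -0.1, 19.6]
finger_gap: -0.003
```

>>> {"fn": "drive_tool", "kwargs": {
  "series": [
    [0,0,0.0015,0]
  ]
}}

```text
clock: 9.85
tcp_pos: [0.4907, 0.1035, 0.119]
eef_rot: [0.02, 0.735, 0.678, 0.019]
force: [-2.6, -0.8, 13.0]
finger_gap: 0.001
```

>>> {"fn": "drive_tool", "kwargs": {
  "series": [
    [0,0,-0.004,0],
    [0,-0.009,0,0],
    [0,0,0.002,0]
  ]
}}

```text
clock: 10.15
tcp_pos: [0.4814, 0.1044, 0.1214]
eef_rot: [0.02, 0.735, 0.678, 0.02]
force: [0.8, -0.4, 0.1]
finger_gap: 0.001
```

```bash
python3 s2.py w16
```

```text
t 10.15 tcp [0.4814 0.1044 0.1214] bench [-0.007  -0.0198  0.1214] F [ 0.81 -0.44  0.09] Fb [ 0.84 -0.37  0.09] gap 0.001
tilt [ 0.0566 -0.0018 -0.9984] Ftool [-0.38  0.84 -0.04]
needle (np.float64(1.8647376066236057), np.int64(151), np.float64(17.503064731585138))
```

>>> {"fn": "drive_tool", "kwargs": {
  "series": [
    [0,0.0015,0.0012,0],
    [0,0.002,0.0005,0],
    [0,0.002,0.0005,0]
  ]
}}

```text
clock: 10.5
tcp_pos: [0.4873, 0.104, 0.1189]
eef_rot: [0.02, 0.735, 0.678, 0.02]
force: [-2.9, -1.2, 10.9]
finger_gap: -0.0
```

>>> {"fn": "drive_tool", "kwargs": {
  "series": [
    [0,0.003,-0.0002,0],
    [0,0.003,0,0]
  ]
}}

```text
clock: 10.7
tcp_pos: [0.4934, 0.1034, 0.1194]
eef_rot: [0.019, 0.735, 0.678, 0.019]
force: [-1.4, 0.5, 0.9]
finger_gap: 0.001
```

>>> {"fn": "drive_tool", "kwargs": {
  "series": [
    [0,0.003,0.0004,0],
    [0,0.003,0.0003,0]
  ]
}}

```text
clock: 10.9
tcp_pos: [0.4991, 0.1029, 0.119]
eef_rot: [0.018, 0.735, 0.678, 0.018]
force: [-1.3, 0.2, 2.4]
finger_gap: 0.004
```

```bash
python3 s2.py w17
```

```text
t 10.9 tcp [0.4991 0.1029 0.119 ] bench [ 0.0107 -0.0197  0.119 ] F [-1.26  0.16  2.4 ] Fb [-1.27  0.06  2.4 ] gap 0.004
tilt [ 0.0519 -0.002  -0.9986] Ftool [ 0.07 -1.14 -2.47]
needle (np.float64(2.231186724625111), np.int64(162), np.float64(18.874021766572504))
```

>>> {"fn": "drive_tool", "kwargs": {
  "series": [
    [0,0,-0.004,0],
    [0,-0.01,0,0],
    [0,-0.009,0,0],
    [0,0,0.0015,0],
    [0,0,0,0]
  ]
}}

```text
clock: 11.45
tcp_pos: [0.4797, 0.1044, 0.12]
eef_rot: [0.02, 0.735, 0.678, 0.019]
force: [-0.7, -0.2, 0.2]
finger_gap: -0.004
```

```bash
python3 s2.py w18
```

```text
t 11.45 tcp [0.4797 0.1044 0.12  ] bench [-0.0087 -0.0199  0.12  ] F [-0.7  -0.22  0.25] Fb [-0.68 -0.28  0.25] gap -0.004
tilt [ 0.055  -0.0025 -0.9985] Ftool [-0.28 -0.66 -0.29]
needle (np.float64(2.25857057160618), np.int64(161), np.float64(19.52877681059106))
```

>>> {"fn": "drive_tool", "kwargs": {
  "series": [
    [0,0.001,0.0008,0],
    [0,0.002,0.0004,0]
  ]
}}

```text
clock: 11.7
tcp_pos: [0.483, 0.1042, 0.119]
eef_rot: [0.02, 0.735, 0.678, 0.019]
force: [0.2, 0.4, -0.8]
finger_gap: 0.0
```

>>> {"fn": "drive_tool", "kwargs": {
  "series": [
    [0,0.002,0.0005,0],
    [0,0.003,0.0003,0]
  ]
}}

```text
clock: 11.9
tcp_pos: [0.4877, 0.1039, 0.1188]
eef_rot: [0.019, 0.735, 0.678, 0.019]
force: [-2.7, -0.2, 5.2]
finger_gap: 0.003
```

>>> {"fn": "drive_tool", "kwargs": {
  "series": [
    [0,0.003,0.0001,0],
    [0,0.003,0.0002,0],
    [0,0.003,0.0003,0]
  ]
}}

```text
clock: 12.2
tcp_pos: [0.4955, 0.1032, 0.1188]
eef_rot: [0.017, 0.735, 0.678, 0.017]
force: [-2.4, 0.2, 4.4]
finger_gap: -0.003
```

```bash
python3 s2.py w19
```

```text
t 12.2 tcp [0.4955 0.1032 0.1188] bench [ 0.0071 -0.0198  0.1188] F [-2.43  0.21  4.36] Fb [-2.44  0.01  4.36] gap -0.003
tilt [ 0.0484 -0.0019 -0.9988] Ftool [ 0.02 -2.22 -4.48]
needle (np.float64(2.7093930177215624), np.int64(157), np.float64(20.27742841577271))
```

View pics/w19.png

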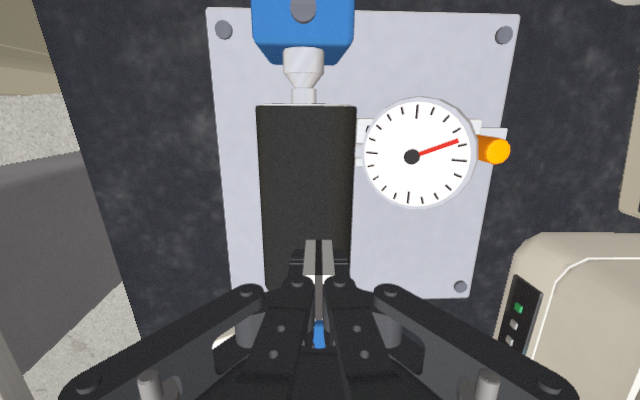

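>>> {"fn": "drive_tool", "kwargs": {
  "series": [
    [0,0.003,0.0003,0],
    [0,0.003,0.0003,0]
  ]
}}

```text
clock: 12.45
tcp_pos: [0.5034, 0.1025, 0.1184]
eef_rot: [0.018, 0.735, 0.678, 0.018]
force: [-0.5, 0.8, -0.2]
finger_gap: 0.001
```

```bash
python3 s2.py w20
```

```text
t 12.45 tcp [0.5034 0.1025 0.1184] bench [ 0.0151 -0.0198  0.1184] F [-0.48  0.77 -0.2 ] Fb [-0.55  0.72 -0.2 ] gap 0.001
tilt [ 0.0515 -0.002  -0.9987] Ftool [ 0.72 -0.55  0.18]
needle (np.float64(2.8456805210296587), np.int64(154), np.float64(20.20353092987359))
```

>>> {"fn": "drive_tool", "kwargs": {
  "series": [
    [0,0,-0.004,0],
    [0,-0.012,0,0],
    [0,-0.011,0,0],
    [0,0,0.002,0],
    [0,0,0,0]
  ]
}}

```text
clock: 13.0
tcp_pos: [0.4827, 0.1041, 0.1195]
eef_rot: [0.02, 0.735, 0.677, 0.02]
force: [0.1, -0.4, -0.4]
finger_gap: -0.003
```

```bash
python3 s2.py w21
```

```text
t 13.0 tcp [0.4827 0.1041 0.1195] bench [-0.0057 -0.0199  0.1195] F [ 0.09 -0.4  -0.35] Fb [ 0.13 -0.39 -0.35] gap -0.003
tilt [ 0.0571 -0.0024 -0.9984] Ftool [-0.39  0.11  0.36]
needle (np.float64(2.840690887661235), np.int64(143), np.float64(20.194924574363466))
```

>>> {"fn": "drive_tool", "kwargs": {
  "series": [
    [0,0.001,0.0008,0],
    [0,0.001,0.0006,0]
  ]
}}

```text
clock: 13.25
tcp_pos: [0.4857, 0.104, 0.1184]
eef_rot: [0.021, 0.735, 0.677, 0.021]
force: [-0.9, -0.0, 0.3]
finger_gap: 0.0
```

>>> {"fn": "drive_tool", "kwargs": {
  "series": [
    [0,0.002,0.0005,0],
    [0,0.003,0.0003,0]
  ]
}}

```text
clock: 13.45
tcp_pos: [0.4899, 0.1036, 0.1183]
eef_rot: [0.019, 0.735, 0.677, 0.02]
force: [-2.2, 0.2, 4.1]
finger_gap: 0.001
```

>>> {"fn": "drive_tool", "kwargs": {
  "series": [
    [0,0.003,0.0002,0],
    [0,0.003,0.0003,0],
    [0,0.003,0.0003,0]
  ]
}}

```text
clock: 13.75
tcp_pos: [0.498, 0.1029, 0.118]
eef_rot: [0.018, 0.735, 0.677, 0.018]
force: [-2.5, 0.5, 2.3]
finger_gap: 0.001
```

```bash
python3 s2.py w22
```

```text
t 13.75 tcp [0.498  0.1029 0.118 ] bench [ 0.0097 -0.0199  0.118 ] F [-2.46  0.52  2.27] Fb [-2.5   0.32  2.27] gap 0.001
tilt [ 0.0514 -0.0018 -0.9987] Ftool [ 0.33 -2.38 -2.39]
needle (np.float64(3.153882169925392), np.int64(166), np.float64(20.399480485093157))
```

>>> {"fn": "drive_tool", "kwargs": {
  "series": [
    [0,0,-0.004,0],
    [0,-0.01,0,0],
    [0,-0.009,0,0],
    [0,0,0.002,0],
    [0,0,0,0]
  ]
}}

```text
clock: 14.3
tcp_pos: [0.4802, 0.1043, 0.1187]
eef_rot: [0.02, 0.735, 0.677, 0.02]
force: [-0.1, 0.3, -0.7]
finger_gap: 0.0
```

```bash
python3 s2.py w23
```

```text
t 14.3 tcp [0.4802 0.1043 0.1187] bench [-0.0082 -0.02    0.1187] F [-0.12  0.28 -0.67] Fb [-0.15  0.27 -0.67] gap 0.0
tilt [ 0.0575 -0.0022 -0.9983] Ftool [ 0.27 -0.19  0.66]
needle (np.float64(3.1660071835937442), np.int64(150), np.float64(20.24997231802305))
```

>>> {"fn": "drive_tool", "kwargs": {
  "series": [
    [0,0.001,0.0008,0],
    [0,0.001,0.0006,0],
    [0,0.001,0.0004,0]
  ]
}}

```text
clock: 14.65
tcp_pos: [0.4834, 0.1041, 0.1173]
eef_rot: [0.02, 0.735, 0.677, 0.02]
force: [-3.2, 0.6, 6.4]
finger_gap: 0.001
```

>>> {"fn": "drive_tool", "kwargs": {
  "series": [
    [0,0.003,0.0001,0],
    [0,0.003,0.0002,0],
    [0,0.003,0.0003,0]
  ]
}}

```text
clock: 14.95
tcp_pos: [0.4908, 0.1035, 0.1172]
eef_rot: [0.018, 0.735, 0.677, 0.018]
force: [-2.3, 0.4, 5.0]
finger_gap: 0.001
```

```bash
python3 s2.py w24
```

```text
t 14.95 tcp [0.4908 0.1035 0.1172] bench [ 0.0025 -0.0199  0.1172] F [-2.33  0.4   5.02] Fb [-2.36  0.21  5.02] gap 0.001
tilt [ 0.0519 -0.0018 -0.9987] Ftool [ 0.22 -2.09 -5.13]
needle (np.float64(3.249658956776729), np.int64(166), np.float64(20.409005900443034))
```

>>> {"fn": "drive_tool", "kwargs": {
  "series": [
    [0,0.003,0.0003,0],
    [0,0.003,0.0003,0]
  ]
}}

```text
clock: 15.2
tcp_pos: [0.4977, 0.1029, 0.117]
eef_rot: [0.018, 0.735, 0.677, 0.019]
force: [-1.7, 0.1, 2.3]
finger_gap: 0.001
```

```bash
python3 s2.py w25
```

```text
t 15.2 tcp [0.4977 0.1029 0.117 ] bench [ 0.0093 -0.0199  0.117 ] F [-1.74  0.12  2.3 ] Fb [-1.74 -0.02  2.3 ] gap 0.001
tilt [ 0.0525 -0.0018 -0.9986] Ftool [-0.02 -1.62 -2.39]
needle (np.float64(3.212101503069407), np.int64(172), np.float64(20.703807887838455))
```

>>> {"fn": "drive_tool", "kwargs": {
  "series": [
    [0,-0.002,0.0004,0],
    [0,-0.002,0.0003,0]
  ]
}}

```text
clock: 15.45
tcp_pos: [0.4985, 0.1028, 0.1168]
eef_rot: [0.022, 0.735, 0.677, 0.022]
force: [1.2, -0.4, 2.8]
finger_gap: 0.001
```

```bash
python3 s2.py w26
```

```text
t 15.45 tcp [0.4985 0.1028 0.1168] bench [ 0.0102 -0.0199  0.1168] F [ 1.25 -0.35  2.77] Fb [ 1.27 -0.25  2.77] gap 0.001
tilt [ 0.0627 -0.0018 -0.998 ] Ftool [-0.24  1.44 -2.68]
needle (np.float64(3.2020000788021723), np.int64(173), np.float64(20.784564023107386))
```

>>> {"fn": "drive_tool", "kwargs": {
  "series": [
    [0,-0.003,0.0003,0],
    [0,-0.003,0.0002,0]
  ]
}}

```text
clock: 15.7
tcp_pos: [0.4961, 0.1031, 0.1171]
eef_rot: [0.025, 0.736, 0.676, 0.026]
force: [2.7, -0.7, 3.1]
finger_gap: 0.0
```

```bash
python3 s2.py w27
```

```text
t 15.7 tcp [0.4961 0.1031 0.1171] bench [ 0.0078 -0.0198  0.1171] F [ 2.72 -0.69  3.13] Fb [ 2.77 -0.46  3.13] gap 0.0
tilt [ 0.0719 -0.0015 -0.9974] Ftool [-0.44  2.99 -2.92]
needle (np.float64(3.215398999960191), np.int64(172), np.float64(20.828947277255647))
```

>>> {"fn": "drive_tool", "kwargs": {
  "series": [
    [0,-0.003,0.0004,0],
    [0,-0.003,0.0003,0]
  ]
}}

```text
clock: 15.95
tcp_pos: [0.4916, 0.1034, 0.1172]
eef_rot: [0.026, 0.736, 0.676, 0.028]
force: [2.7, -1.3, 4.8]
finger_gap: -0.003
```

```bash
python3 s2.py w28
```

```text
t 15.95 tcp [0.4916 0.1034 0.1172] bench [ 0.0033 -0.0199  0.1172] F [ 2.72 -1.27  4.83] Fb [ 2.82 -1.04  4.83] gap -0.003
tilt [ 0.0768 -0.0011 -0.997 ] Ftool [-1.02  3.18 -4.61]
needle (np.float64(3.2394379479898285), np.int64(159), np.float64(20.583577945103684))
```

View pics/w28.png

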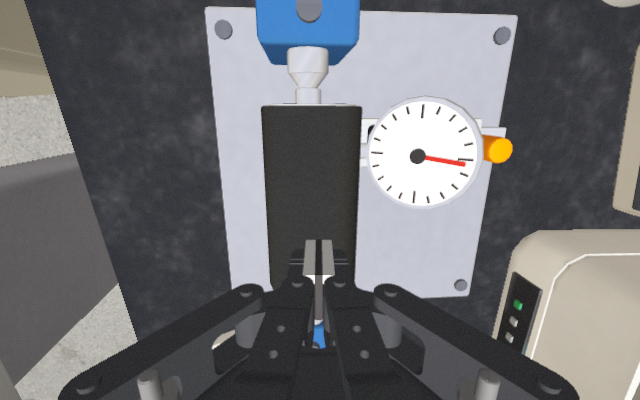

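>>> {"fn": "drive_tool", "kwargs": {
  "series": [
    [0,-0.003,0.0002,0],
    [0,-0.003,0.0002,0]
  ]
}}

```text
clock: 16.2
tcp_pos: [0.486, 0.1039, 0.1172]
eef_rot: [0.027, 0.736, 0.676, 0.029]
force: [2.3, -0.0, 5.2]
finger_gap: -0.004
```

```bash
python3 s2.py w29
```

```text
t 16.2 tcp [0.486  0.1039 0.1172] bench [-0.0024 -0.0198  0.1172] F [ 2.29 -0.01  5.25] Fb [2.29 0.18 5.25] gap -0.004
tilt [ 7.920e-02 -7.000e-04 -9.969e-01] Ftool [ 0.21  2.69 -5.05]
needle (np.float64(3.197243110476173), np.int64(160), np.float64(20.957129611006774))
```

>>> {"fn": "drive_tool", "kwargs": {
  "series": [
    [0,0.003,0.0002,0],
    [0,0.003,0.0003,0],
    [0,0.002,0.0003,0]
  ]
}}

```text
clock: 16.55
tcp_pos: [0.4862, 0.1039, 0.1172]
eef_rot: [0.022, 0.735, 0.677, 0.024]
force: [-1.0, -0.5, 9.2]
finger_gap: -0.001
```

```bash
python3 s2.py w30
```

```text
t 16.55 tcp [0.4862 0.1039 0.1172] bench [-0.0021 -0.0199  0.1172] F [-0.96 -0.53  9.19] Fb [-0.91 -0.61  9.19] gap -0.001
tilt [ 6.410e-02  1.000e-04 -9.979e-01] Ftool [-0.56 -0.32 -9.23]
needle (np.float64(3.1966303496479074), np.int64(166), np.float64(20.728096670809983))
```

>>> {"fn": "drive_tool", "kwargs": {
  "series": [
    [0,0.003,-0.0003,0],
    [0,0.003,0,0]
  ]
}}

```text
clock: 16.8
tcp_pos: [0.4867, 0.1039, 0.1172]
eef_rot: [0.018, 0.735, 0.677, 0.019]
force: [-2.6, -0.8, 8.1]
finger_gap: 0.001
```

```bash
python3 s2.py w31
```

```text
t 16.8 tcp [0.4867 0.1039 0.1172] bench [-0.0017 -0.0198  0.1172] F [-2.6  -0.78  8.11] Fb [-2.53 -0.99  8.11] gap 0.001
tilt [ 5.240e-02  3.000e-04 -9.986e-01] Ftool [-0.95 -2.1  -8.23]
needle (np.float64(3.207639961210639), np.int64(166), np.float64(20.68417394006586))
```

>>> {"fn": "drive_tool", "kwargs": {
  "series": [
    [0,0.003,-0.0002,0],
    [0,0.003,0,0]
  ]
}}

```text
clock: 17.05
tcp_pos: [0.4875, 0.1038, 0.1172]
eef_rot: [0.014, 0.735, 0.678, 0.015]
force: [-2.6, 1.1, 9.0]
finger_gap: -0.002
```

```bash
python3 s2.py w32
```

```text
t 17.05 tcp [0.4875 0.1038 0.1172] bench [-0.0008 -0.0198  0.1172] F [-2.59  1.09  8.98] Fb [-2.67  0.87  8.98] gap -0.002
tilt [ 4.100e-02  5.000e-04 -9.992e-01] Ftool [ 0.91 -2.3  -9.08]
needle (np.float64(3.21567702901642), np.int64(169), np.float64(20.60647420948686))
```

>>> {"fn": "drive_tool", "kwargs": {
  "series": [
    [0,0.004,-0.0005,0],
    [0,0.004,-0.0003,0]
  ]
}}

```text
clock: 17.3
tcp_pos: [0.4897, 0.1036, 0.1172]
eef_rot: [0.009, 0.735, 0.678, 0.01]
force: [-2.5, 0.5, 7.3]
finger_gap: -0.002
```

```bash
python3 s2.py w33
```

```text
t 17.3 tcp [0.4897 0.1036 0.1172] bench [ 0.0014 -0.0198  0.1172] F [-2.48  0.51  7.25] Fb [-2.51  0.31  7.25] gap -0.002
tilt [ 2.800e-02  5.000e-04 -9.996e-01] Ftool [ 0.33 -2.31 -7.32]
needle (np.float64(3.239697141804556), np.int64(166), np.float64(20.22779828510309))
```

>>> {"fn": "drive_tool", "kwargs": {
  "series": [
    [0,0.003,-0.0003,0],
    [0,0,-0.0005,0]
  ]
}}

```text
clock: 17.55
tcp_pos: [0.4903, 0.1036, 0.1172]
eef_rot: [0.007, 0.734, 0.679, 0.008]
force: [0.9, 0.7, 1.0]
finger_gap: 0.003
```

```bash
python3 s2.py w34
```

```text
t 17.55 tcp [0.4903 0.1036 0.1172] bench [ 0.0019 -0.0198  0.1172] F [0.91 0.67 1.01] Fb [0.85 0.74 1.01] gap 0.003
tilt [ 2.190e-02  4.000e-04 -9.998e-01] Ftool [ 0.74  0.88 -0.99]
needle (np.float64(3.2384644059699137), np.int64(170), np.float64(20.205340618220234))
```

>>> {"fn": "drive_tool", "kwargs": {
  "series": [
    [0,0.002,0.0004,0],
    [0,0.002,0.0001,0],
    [0,0,-0.0004,0]
  ]
}}

```text
clock: 17.9
tcp_pos: [0.4913, 0.1035, 0.1172]
eef_rot: [0.005, 0.734, 0.679, 0.006]
force: [-0.4, 1.4, -0.1]
finger_gap: -0.001
```

```bash
python3 s2.py w35
```

```text
t 17.9 tcp [0.4913 0.1035 0.1172] bench [ 0.003  -0.0198  0.1172] F [-0.43  1.39 -0.08] Fb [-0.54  1.35 -0.08] gap -0.001
tilt [ 1.520e-02  5.000e-04 -9.999e-01] Ftool [ 1.35 -0.54  0.08]
needle (np.float64(3.2485010847855897), np.int64(169), np.float64(20.216110649816436))
```

>>> {"fn": "drive_tool", "kwargs": {
  "series": [
    [0,0,-0.005,0],
    [0,0,-0.02,0],
    [0,0,-0.03,0],
    [0,0,0,0],
    [0,0,0,0]
  ]
}}

```text
clock: 18.45
tcp_pos: [0.4866, 0.1036, 0.1714]
eef_rot: [0.002, 0.734, 0.679, 0.001]
force: [-0.7, -0.5, -0.7]
finger_gap: -0.004
```

```bash
python3 s2.py w36
```

```text
t 18.45 tcp [0.4866 0.1036 0.1714] bench [-0.0017 -0.0201  0.1714] F [-0.67 -0.53 -0.71] Fb [-0.63 -0.59 -0.71] gap -0.004
tilt [ 0.005  -0.0014 -1.    ] Ftool [-0.58 -0.63  0.71]
needle (np.float64(3.242622310715404), np.int64(86), np.float64(19.992014721456496))
```

View pics/w36.png

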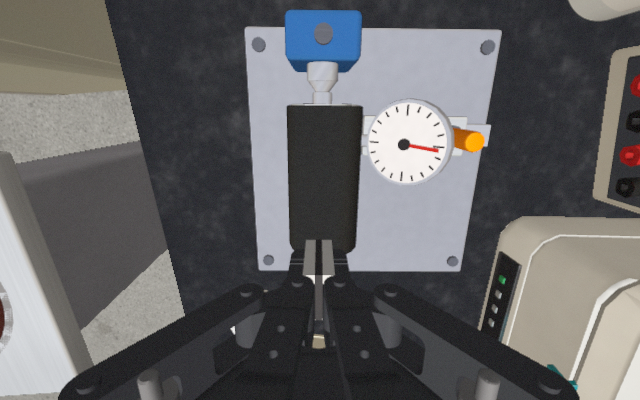

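```bash
python3 - <<'E'
from bench import robot, optics
from h import *
c=optics.get_calibration('wrist')
print(w2b(px2w(c,473,140.5,.076)),w2b(px2w(c,323,33,.089)))
a=cv2.imread('pics/w35.png')[80:220,340:530];b=cv2.imread('pics/w10.png')[70:210,240:430]
cv2.imwrite('pics/cmp.png',np.vstack([cv2.resize(a,None,fx=4,fy=2.1*1,interpolation=cv2.INTER_CUBIC),cv2.resize(b,None,fx=4,fy=2.1,interpolation=cv2.INTER_CUBIC)]))
cv2.imwrite('pics/w28c.png',cv2.resize(a,None,fx=4.2,fy=4.2,interpolation=cv2.INTER_CUBIC))
E
```

```text
[0.11779918 0.03123935 0.076     ] [0.00303225 0.100341   0.089     ]
```

View pics/w28c.png

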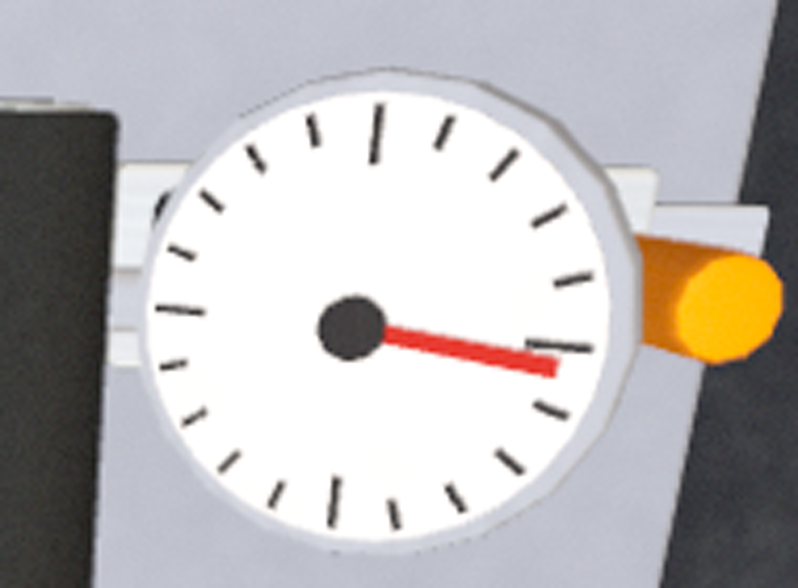

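```bash
python3 - <<'E'
import cv2,numpy as np
a=cv2.imread('pics/w11.png')[90:130,270:370];b=cv2.imread('pics/w12.png')[76:100,285:355]; d=cv2.imread('pics/w10.png')[80:120,270:370]
r=lambda i:cv2.resize(i,(750,300) if i is not b else (750,257),interpolation=cv2.INTER_CUBIC)
cv2.imwrite('pics/gap.png',np.vstack([r(a),r(b)]))
E
```

```text
(no output)
```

View pics/gap.png

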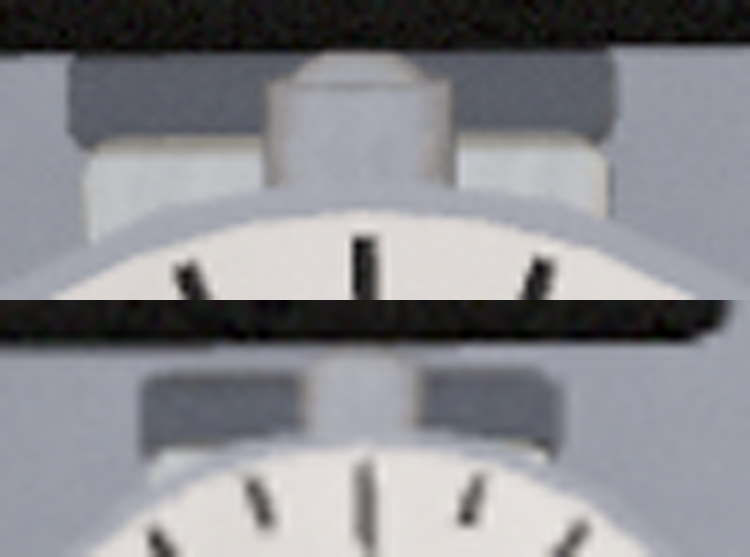

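```bash
python3 - <<'E'
from bench import robot
print(robot.job_done())
E
```

```text
the job is handed in; nothing more can be done
None
```

The indicator is home against its stop and the roller is left with its high spot at the plunger. The job is handed in at about 18.5 s on the clock, with the arm lifted clear.

**Indicator:**
- I gripped the orange post and slid the carriage toward the roller until pushing harder (about 19 N) no longer moved the needle.
- The pictures show the carriage against the stop bar.
- My measurements of the travel came out at 22 to 25 mm, so they don't firmly confirm the full 25 mm. I relied on the hard stop and the visible contact.
- By eye the needle dropped about 0.1 rad (roughly 0.1 mm) when I let go of the post. I did not correct that.

**Roller:**
- I turned it with the closed fingertips in four short strokes, and the reading climbed from 1.8 rad to a peak of about 3.25 rad.
- I went past the peak, came back over it, and settled on it. The last reading before lifting was 3.249 rad.
- I did not make a full turn. The peak comes from the rise and fall on either side of it.
- After lifting, the needle still read 3.243 rad, within my reading error of about 0.015 rad.

**Force:** the fingertip was meant to stay light, but the first touch on the rubber briefly reached about 20 N and later strokes about 5 to 11 N. All stayed under the 25 N limit but above the "few N" asked for.

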